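# Tip a drained tube rack onto its feet and lock it in the rack dock

## Robot

A 6-joint arm with a two-finger parallel gripper is mounted at the origin on a cart in front of the work surface, level with it; the furniture and walls round the work are solid. World frame = base frame: x ahead of the robot, y to its left, z up, the work surface at z = 0. Lengths are in m, angles in rad, forces in N, time in s.
With the tool pointing down it reaches from about 0.275 to 0.775 m from the base axis. Payload 14.6 kg.
Tool frame: the origin (TCP) lies between the finger pads; the fingertips stand arm.tip_extent ahead of it and the grasp point (between the pads) lies 11 mm behind it (arm.tip_extent is the distance from the TCP to the fingertips, in m); z points along the fingers, y is the line along which they close (so a half turn about z gives the same grasp; the last joint's range is limited). The gripper opens to 85 mm and grips with 20 to 120 N. Pads are 22 mm wide; open, the fingers measure 114 mm over their backs; the gripper's body (76 mm by 85 mm) begins 54 mm behind the grasp point. The pads swing forward as they close: fully open they stand 13 mm farther back than shut.
Start: joints at [1.131, 0.263, -0.048, 1.259, 0, 1.415], TCP at [0.148, 0.504, 0.239] pointing down, gripper open.
Joint ranges: [-2.65, 2.65], [-0.89, 1.7], [-1.18, 1.37], [-2.13, 2.11], [-1.35, 1.29], [-3.14, 3.14]. Speed limits (rad/s): [1.89, 1.89, 2.57, 2.79, 3.14, 3.14].

## Interface

Orientations are given as a unit quaternion [w, x, y, z].
In Python, from plant import arm, claw, ik, sense, grab_frame, ticket gives the robot as it stands. The module is installed in compiled form; this text tells all that it offers. Calls block until the motion is done:
- arm.move_ptp(position, orientation): joint-space move of the TCP to a pose.
- arm.movel(position, ori=None, feed=0.15, stop_force=None): straight line of the TCP; ori=None keeps the orientation; feed is the mean speed in m/s. With stop_force (N) it stops when the force on the tool has changed by that much, and returns True; else False.
- arm.movej(angles): joint-space move.
- claw.gripper_open() and claw.grasp(effort=None): open the fingers fully, or close them until they stop; effort is the grip in N (None keeps the last).
- arm.hold(seconds).
- ik(position, orientation): joint angles nearest the present ones, or None.
- sense(): the state.
- grab_frame(name): name is "side" or "top" or "wrist"; returns a dict with "img" (384x512x3 uint8, red, green, blue), "z_map" (384x512 float32, m along the optical axis (not along the pixel's ray), 0 where there is no reading), "fx", "fy", "cx", "cy" (pixels), "xyz" and "orientation" of the camera in the world; the wrist camera has in their place "mount" (4x4, takes a point from camera to tool coordinates, whose origin is the TCP and whose axes are the flange's). Camera axes: x right, y up, looking along -z (the intrinsics and any distortion apply to the point x, -y, -z); pixel columns grow to the right and rows downward; lengths in m; the calibration is good to about 2 mm. A picture is of the moment at which its call begins: read the wrist's pose just before it.
A pose or a line that the arm cannot do raises arm.PlanningError and nothing moves.
- ticket.job_done(): hands the job in; it is judged then, once.
The state is a dict: "time_s": time; "joint_positions": joint angles; "joint_velocities": joint speeds; "joint_torque": joint torques, N m; "tcp_pos": TCP position; "tool_rot": TCP orientation; "ft_force": force on the tool from outside, world axes, zero at the start; "wrist_torque": the same for the moment, N m; "width": finger opening in m; "grasp_force": force on a finger pad.
Only numpy, scipy, OpenCV 4.12 (cv2) and the standard library are available. Lean on these libraries where they do the work, as an engineer would, in place of code of your own. Each camera call takes 0.05 s, during which the arm holds its last target. There are 200 camera calls.

## Task

The washed white tube rack (the empty one) has drained lying on its long side on the mat: tip it over onto its feet by pushing on it, so that its holes face up, then push it along the bench into the metal rack dock until it is fully home against the back stop. Then lock it in by pushing the dock's retaining arm over, so that it drops level across the front of the rack. Only push: do not pick up or carry the rack, and leave the other things on the bench where they are.

Things in the scene. Friction and masses are not known exactly. Their poses are not given: they have to be found in the camera images.
- rack: empty white plastic rack for six 50 ml tubes, 0.12 kg, loose. Origin at the centre of its foot; its z points out of the hole side; 80 mm along x, 121 along y, 58 along z. Its two 121 mm sides are open frames of rails (heights 0-3, 28-31, 54-58 mm), its ends (-y, +y) solid walls. At the start it lies on its -x side: its x points up, origin 40 mm high, hole side roughly to the left, away from the dock
- rack_edge (a point): middle of the border of the rack's hole side that is uppermost at the start, 80 mm high: a closed rim 7 mm wide along 121 mm, openings below it. Pushed here toward the dock, the rack tips about its lower foot edge, on the bench 58 mm ahead; it balances after 36 degrees (edge gone 58 mm, 99 mm high) and then falls onto its feet by itself, its origin 40 mm further on
- dock: rack dock, aluminium, fixed to the bench, with no floor: the rack slides on the bench. Its x points the way in (roughly to the right), y roughly away from the robot, z up; origin on the bench where the origin of a home rack is. Side rails 24 mm high, inner faces at y = -63 and 63 mm (2 mm clear of the rack each side), x = -42 to 42; stop face at x = 40 mm. The rack may go in either way round
- dock_mouth (a point): middle of the dock's mouth on the bench, at x = -94 mm of the dock; flared lead-ins 24 mm high narrow from about 158 mm here to 126 mm at x = -42. The pushed face of a home rack lies at x = -40 mm
- retainer (a joint): angle of the dock's retaining arm, rad: 0 = down, level across the dock's mouth, on its own stop; 1.57 = upright; 2.0 = open, leaning 25 degrees outward (dock +y), where it rests at the start. Loose hinge: pushed past upright toward the dock it falls down by itself. Down, its back is 3 mm in front of a home rack; it cannot come down if the rack stands out further
- bar_tip (a point): free end of the retaining arm: a steel bar 8 x 10 mm with a round black grip 12 mm thick over its last 30 mm, 95 mm from the hinge. At the start about 122 mm above the bench and 118 mm along the dock's +y; 131 mm high when upright. The arm swings in the plane x = -47 mm of the dock
- bar_hinge (a point): hinge of the arm, at (-47, 79, 36) mm in the dock's frame, its axis along the dock's x, between cheeks 44 mm high at y 71 to 87 mm, x -58 to -36 mm
- film_carton: small blue and white carton lying behind the work, 62 x 111 x 55 mm; origin under its centre; a bystander
- tape: roll of yellow tape lying flat at the left, 85 mm across, 19 mm high; origin under its centre; a bystander
- slide_carton: long small carton lying behind the rack, 28 x 78 x 30 mm; origin under its centre; a bystander
- dish: covered petri dish right of the dock, 89 mm across, 15 mm high; origin under its centre; a bystander
- vial: small amber vial with a black cap right of the dock, 27 mm across, 57 mm high; origin under its centre; a bystander
- jar: white screw-cap jar right of the dock, 62 mm across, 88 mm high; origin under its centre; a bystander
- amber_bottle: amber reagent bottle at the right, 46 mm across, 105 mm high; origin under its centre; a bystander
- squeeze_bottle: squeeze wash bottle with a bent spout at the back left, 66 x 104 x 189 mm; origin on the bench at the foot; a bystander

How it is judged:
By the outcome, as a careful person would: the job done as asked, in the order asked, and still so for the second after the job is handed in, with the robot touching nothing.
It also fails if it takes over 72 s, if anything falls off the work surface, if the arm or the gripper's body presses on something with over 40 N, if the wrist force passes 120 N, or if a joint passes its speed limit or range.

## Working session

There is one attempt and no reset: what is moved stays moved. The work goes in short steps, each a Python script; the robot and the scene stay as the last script left them, time stands still between calls to the robot, and variables do not carry over. Pictures are saved under pics/ and viewed, at most 10 in all, crops included, and the job is handed in when it is done.

```bash
mkdir -p pics
cat > h.py <<'E'
import numpy as np, cv2
from scipy.spatial.transform import Rotation as R
from plant import arm, claw, ik, sense, grab_frame, ticket
def q2R(q): return R.from_quat([q[1],q[2],q[3],q[0]]).as_matrix()
def R2q(M):
    q=R.from_matrix(M).as_quat(); return [q[3],q[0],q[1],q[2]]
def cloud(f):
    """world points (H,W,3) from depth map"""
    z=f["z_map"].astype(float); v,u=np.mgrid[:z.shape[0],:z.shape[1]]
    P=np.stack([(u-f["cx"])/f["fx"]*z,-(v-f["cy"])/f["fy"]*z,-z],-1)
    W=P@q2R(f["orientation"]).T+np.array(f["xyz"]); W[z==0]=np.nan
    return W
def save(n,img): cv2.imwrite("pics/"+n+".png",cv2.cvtColor(img,cv2.COLOR_RGB2BGR))
E
python3 - <<'E'
from h import *
for n in("top","side"):
    f=grab_frame(n); np.savez(""+n+"0.npz",**{k:v for k,v in f.items()})
    print(n,[k for k in f],f["fx"],f["xyz"],f["orientation"]); save(n+"0",f["img"])
s=sense(); print(s["tcp_pos"],s["tool_rot"],arm.tip_extent,s["width"],s["time_s"])
E
```

```text
top ['img', 'z_map', 'fx', 'fy', 'cx', 'cy', 'xyz', 'orientation'] 401.96201095877063 [0.46465761 0.05827164 1.31936576] [ 0.70938626  0.0263857  -0.02137605 -0.70400141]
side ['img', 'z_map', 'fx', 'fy', 'cx', 'cy', 'xyz', 'orientation'] 460.25492611867975 [-0.14978228 -1.14395014  0.80838727] [ 0.82752073  0.49595166 -0.13210352 -0.22757428]
[0.1474276  0.50363591 0.23888682] [-1.24027610e-04  1.41940148e-01  9.89875136e-01 -4.39742156e-04] 0.008 0.08541466165627418 0.1
```

View pics/top0.png

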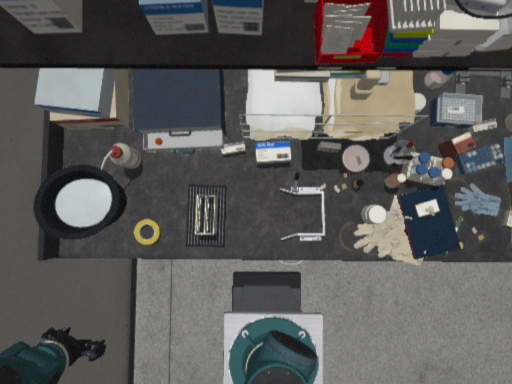

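View pics/side0.png

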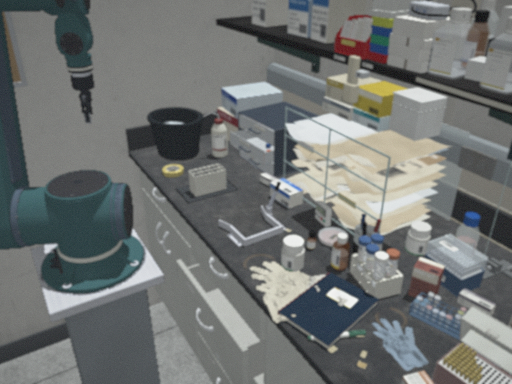

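The top view shows the rack at (206,215), the dock around (305,213) with its back stop on the right at (323,213), and the arm hinge near (290,190). I'll measure these next.

Run:
```python
from h import *
f=dict(np.load("top0.npz")); W=cloud(f); img=f["img"]
crop=img[175:255,180:340]; save("crop0",cv2.resize(crop,None,fx=5,fy=5,interpolation=cv2.INTER_CUBIC))
def rep(n,m):
    p=W[m]; c,s,a=cv2.minAreaRect(p[:,:2].astype(np.float32)*1000); print(n,m.sum(),np.round(c,1),np.round(s,1),round(a,2),"z",np.percentile(p[:,2],[2,50,98]).round(4))
box=np.zeros(W.shape[:2],bool)
b=box.copy(); b[180:250,188:226]=1; rep("rack z>60",b&(W[...,2]>.06)); rep("rack z>20",b&(W[...,2]>.02))
b=box.copy(); b[180:250,276:332]=1; m=b&(W[...,2]>.012)&(img.min(-1)>110); rep("dock",m)
m=b&(W[...,2]>.05); rep("high",m); print(W[m].round(3)[:30])
```

```text
rack z>60 219 [467.7 216.7] [ 58.6 120.8] 88.25 z [0.0613 0.078  0.0837]
rack z>20 376 [467.6 216.7] [ 58.6 121. ] 88.21 z [0.0236 0.0706 0.0832]
dock 324 [474.4 -90. ] [167.7 140.7] 1.29 z [0.0142 0.0232 0.0442]
high 23 [563.4 -62.9] [ 7.4 19.1] 89.12 z [0.0569 0.0753 0.0953]
[[ 0.573 -0.06   0.093]
 [ 0.572 -0.062  0.097]
 [ 0.573 -0.066  0.092]
 [ 0.57  -0.06   0.087]
 [ 0.57  -0.063  0.088]
 [ 0.57  -0.066  0.092]
 [ 0.569 -0.059  0.063]
 [ 0.568 -0.061  0.08 ]
 [ 0.567 -0.064  0.084]
 [ 0.568 -0.067  0.083]
 [ 0.566 -0.059  0.064]
 [ 0.565 -0.061  0.075]
 [ 0.565 -0.064  0.077]
 [ 0.563 -0.06   0.061]
 [ 0.562 -0.062  0.07 ]
 [ 0.562 -0.064  0.075]
 [ 0.56  -0.06   0.061]
 [ 0.559 -0.062  0.067]
 [ 0.559 -0.065  0.069]
 [ 0.557 -0.06   0.056]
 [ 0.557 -0.063  0.059]
 [ 0.557 -0.066  0.058]
 [ 0.554 -0.066  0.059]]
```

View pics/crop0.png

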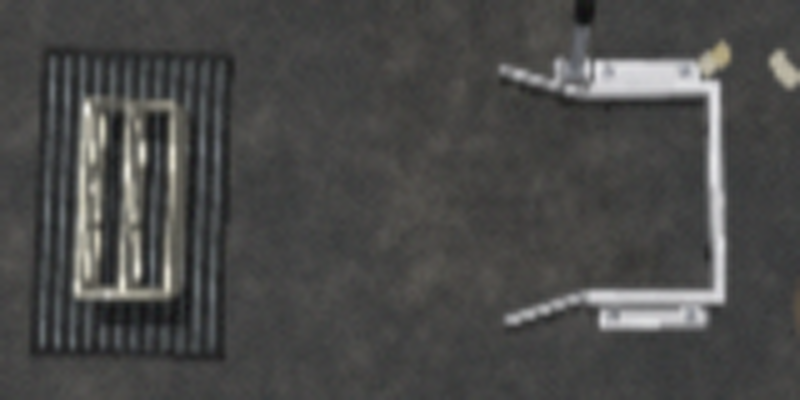

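The crop shows the rack's long sides slightly tilted, the dock mouth facing left, and the retaining arm leaning away at crop (580,30). Next I'll fit the dock axes and check the tool orientation options.

Run:
```python
from h import *
f=dict(np.load("top0.npz")); W=cloud(f); img=f["img"]; wm=img.min(-1)>110
def line(n,r,zr,along):
    m=np.zeros(wm.shape,bool); m[r[0]:r[1],r[2]:r[3]]=1; m&=wm&(W[...,2]>zr[0])&(W[...,2]<zr[1])
    p=W[m]; b=along; a=1-b; k=np.polyfit(p[:,b],p[:,a],1); res=p[:,a]-np.polyval(k,p[:,b])
    print(n,m.sum(),"slope",k[0].round(4),"mean",p.mean(0).round(4),"res",np.percentile(res,[2,98]).round(4),"ext",p[:,b].min().round(3),p[:,b].max().round(3))
line("stop",(197,231,318,327),(.012,.04),0)
line("near rail",(230,236,299,318),(.012,.04),1)
line("far rail",(190,197,300,318),(.012,.04),1)
line("far lead",(186,193,278,290),(.01,.04),1); line("near lead",(232,242,278,296),(.01,.04),1)
m=np.zeros(wm.shape,bool); m[180:250,188:226]=1; m&=W[...,2]>.06; p=W[m]
print(cv2.boxPoints(cv2.minAreaRect(p[:,:2].astype(np.float32)*1000)).round(1).tolist())
print("mat/bench z",np.nanmedian(W[225:235,220:226,2]),np.nanmedian(W[200:230,240:270,2]))
for s in(1,-1):
    y=np.array([s,0,0.]);z=np.array([0,0,-1.]);M=np.c_[np.cross(y,z),y,z]
    for P in([.468,.29,.15],[.468,-.0,.05],[.555,-.02,.15]): 
        j=ik(P,R2q(M)); print(s,P,None if j is None else np.round(j,2))
```

```text
stop 96 slope 0.0241 mean [ 0.4695 -0.1556  0.0228] res [-0.0046  0.0038] ext 0.419 0.525
near rail 41 slope -0.038 mean [ 0.4068 -0.1061  0.0233] res [-0.0039  0.0027] ext -0.137 -0.079
far rail 53 slope -0.0079 mean [ 0.5404 -0.1094  0.023 ] res [-0.0034  0.0034] ext -0.138 -0.082
far lead 15 slope 0.2997 mean [ 0.5477 -0.0331  0.0215] res [-0.0017  0.0021] ext -0.047 -0.018
near lead 22 slope -0.3263 mean [ 0.3978 -0.0423  0.0232] res [-0.0021  0.002 ] ext -0.067 -0.022
[[406.5, 189.1999969482422], [527.2000122070312, 185.5], [529.0, 244.10000610351562], [408.29998779296875, 247.8000030517578]]
mat/bench z 0.0006236803729116058 -0.000705638544733489
1 [0.468, 0.29, 0.15] [ 0.41  0.35 -0.17  1.05  0.    1.98]
1 [0.468, -0.0, 0.05] [-0.17  0.31 -0.54  0.72  0.    1.4 ]
1 [0.555, -0.02, 0.15] [-0.18  0.36 -0.16  1.06  0.    1.39]
-1 [0.468, 0.29, 0.15] [ 0.41  0.35 -0.17  1.05  0.   -1.16]
-1 [0.468, -0.0, 0.05] [-0.17  0.31 -0.54  0.72  0.   -1.75]
-1 [0.555, -0.02, 0.15] [-0.18  0.36 -0.16  1.06  0.   -1.75]
```

```bash
cat >> h.py <<'E'
def ori(sl):
    y=np.array([1,sl,0.]); y/=np.linalg.norm(y); z=np.array([0,0,-1.]); return R2q(np.c_[np.cross(y,z),y,z])
E
python3 - <<'E'
from h import *
print("open",arm.tip_extent)
q=ori(-.031)
arm.move_ptp([.4702,.302,.12],q)
arm.movel([.4702,.302,.03],q,feed=.15)
hit=arm.movel([.4702,.302,-.01],q,feed=.03,stop_force=3)
s=sense(); print(hit,s["tcp_pos"],s["ft_force"],s["time_s"])
arm.movel([.4702,.302,.09],q,feed=.15)
f=grab_frame("wrist"); save("w1",f["img"]); print(sense()["time_s"])
E
```

```text
open 0.008
True [ 0.47010989  0.30191639 -0.0051751 ] [-1.69958737 -0.45004111  9.33949983] 3.4
4.2333
```

View pics/w1.png

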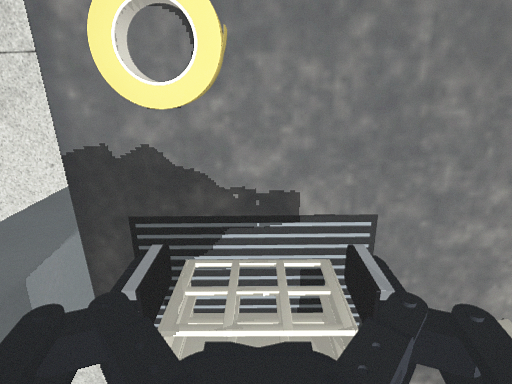

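The wrist view shows both fingers (inner faces at columns ~150 and ~360) straddling the rack's length evenly. Open fingertips sit 5 mm above the TCP. Next is the tip-over, following the edge's arc.

Run:
```python
from h import *
q=ori(-.031); d=np.array([-.031,-1]); piv=np.array([.4668,.1874])
for ph in (45,54,66,78,90,99):
    a=np.radians(max(ph,54.06)); u=-.0988*np.cos(a)-(.006 if ph==45 else 0)
    xy=piv+d*(u-.011); z=.0988*np.sin(a)-.005-.005
    hit=arm.movel([*xy,z],q,feed=.12 if ph==45 else .06,stop_force=15)
    s=sense(); print(ph,hit,s["tcp_pos"].round(4),s["ft_force"].round(2))
arm.hold(.3)
f=grab_frame("top"); W=cloud(f); save("t2",cv2.resize(f["img"][175:255,180:340],None,fx=5,fy=5))
f=grab_frame("side"); save("s2",cv2.resize(f["img"][130:260,140:320],None,fx=4,fy=4))
print(sense()["time_s"])
```

```text
45 False [0.4692 0.2624 0.0699] [0.75 0.44 0.58]
54 False [0.4691 0.2565 0.0702] [-0.35  0.25  0.79]
66 False [0.4686 0.2384 0.0805] [-0.06  0.79  0.97]
78 False [0.4679 0.2187 0.0867] [-0.35  0.67 -0.13]
90 False [0.4672 0.1981 0.0889] [ 0.29 -0.16 -0.6 ]
99 False [0.4666 0.1826 0.0876] [ 0.29 -0.13 -0.49]
7.2833
```

View pics/s2.png

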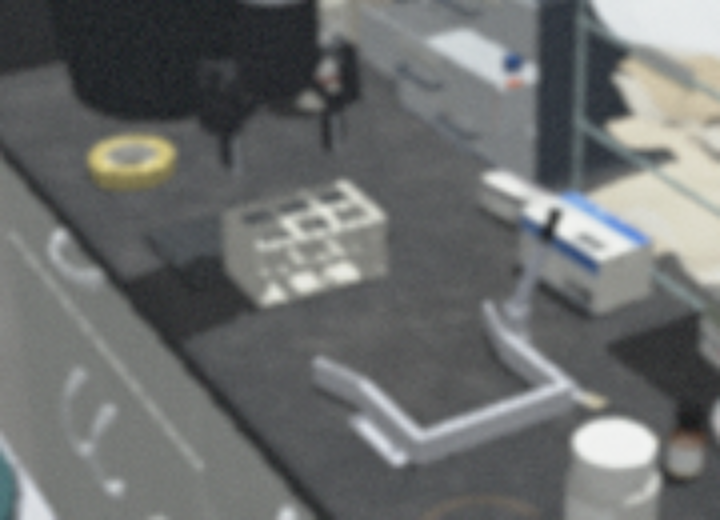

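The rack stands on its feet with holes up (around (305,240) in the side crop). Next I'll retreat, lower the fingers behind it and measure it.

Run:
```python
from h import *
q=ori(-.031)
arm.movel([.4685,.245,.085],q,feed=.15); arm.movel([.4685,.245,.017],q,feed=.15)
f=grab_frame("side"); W=cloud(f)
m=(abs(W[...,0]-.467)<.085)&(W[...,1]>.05)&(W[...,1]<.21)&(W[...,2]>.05)&(W[...,2]<.066)&(f["img"].min(-1)>90)
p=W[m]; r=cv2.minAreaRect(p[:,:2].astype(np.float32)*1000); print("side",m.sum(),r)
f=grab_frame("top"); W=cloud(f); 
m=(abs(W[...,0]-.467)<.085)&(W[...,1]>.05)&(W[...,1]<.21)&(W[...,2]>.045)&(W[...,2]<.068)
p=W[m]; r=cv2.minAreaRect(p[:,:2].astype(np.float32)*1000); print("top",m.sum(),r,np.median(p[:,2])); print(cv2.boxPoints(r).round(1).tolist())
print(sense()["time_s"])
```

```text
side 262 ((463.73150634765625, 143.72299194335938), (96.38452911376953, 123.29434967041016), 87.76744079589844)
top 443 ((465.10516357421875, 144.80145263671875), (79.53883361816406, 121.02066040039062), 88.12462615966797) 0.05732088667937796
[[403.29998779296875, 107.0], [524.2999877929688, 103.0999984741211], [526.9000244140625, 182.60000610351562], [405.8999938964844, 186.5]]
8.55
```

Run:
```python
from h import *
s=.023
def go(x,y,sl,feed,sf):
    h=arm.movel([x,y,.017],ori(sl),feed=feed,stop_force=sf); t=sense(); print(h,t["tcp_pos"].round(4),t["ft_force"].round(2),t["time_s"])
go(.4670,.199,-.033,.1,15)
go(.4690,.10,s,.05,15)
go(.4720,-.02,s,.06,15)
go(.4727,-.050,s,.04,10)
go(.4731,-.068,s,.025,8)
f=grab_frame("top"); save("t3",cv2.resize(f["img"][175:255,230:350],None,fx=6,fy=6))
```

```text
False [0.4673 0.199  0.0172] [ 0.3   0.21 -1.23] 9.1583
False [0.469  0.1001 0.017 ] [-0.25  0.44 -0.96] 11.2917
False [ 0.472  -0.0199  0.017 ] [-0.07  0.39  0.42] 13.4417
False [ 0.4727 -0.05    0.017 ] [-0.49  0.06 -1.  ] 14.3417
True [ 0.473  -0.0628  0.0169] [0.45 5.08 3.29] 14.8917
```

View pics/t3.png

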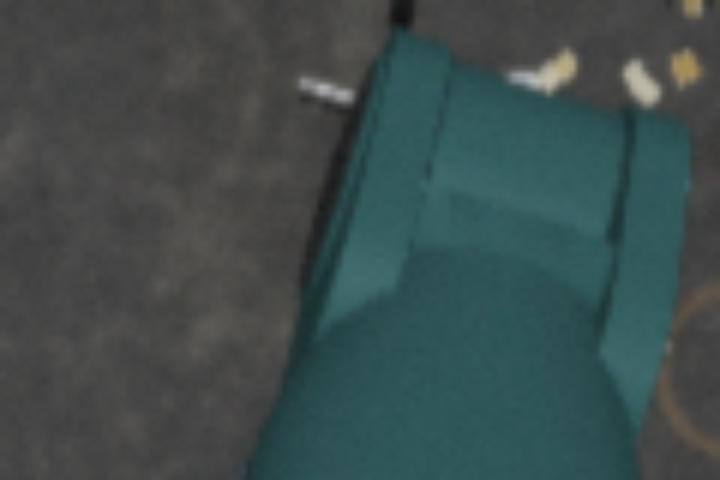

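The arm hides the rack in this view, but contact came at y = -0.063, where a home rack should stop. One firmer nudge, then I'll back off and look.

Run:
```python
from h import *
h=arm.movel([.4731,-.069,.017],ori(.023),feed=.02,stop_force=12); t=sense(); print(h,t["tcp_pos"].round(4),t["ft_force"].round(2))
arm.movel([.472,.03,.017],ori(.023),feed=.15); arm.movel([.472,.06,.17],ori(.023),feed=.25); arm.move_ptp([.50,.14,.2],ori(.023))
claw.grasp(20); print("tip",arm.tip_extent,sense()["width"])
f=grab_frame("top"); W=cloud(f); save("t4",cv2.resize(f["img"][175:255,250:350],None,fx=6,fy=6,interpolation=cv2.INTER_CUBIC))
m=(abs(W[...,0]-.473)<.062)&(W[...,1]>-.16)&(W[...,1]<-.04)&(W[...,2]>.045)&(W[...,2]<.068)
p=W[m]; r=cv2.minAreaRect(p[:,:2].astype(np.float32)*1000); print(m.sum(),r,cv2.boxPoints(r).round(1).tolist())
m=(W[...,0]>.54)&(W[...,0]<.64)&(abs(W[...,1]+.0665)<.02)&(W[...,2]>.05)
print(W[m][np.argsort(-W[m][:,2])][:6].round(4), np.median(W[m],0)); print(sense()["time_s"])
```

```text
True [ 0.4729 -0.0627  0.0169] [1.68 4.67 3.37]
tip 0.008 -3.988259980426848e-06
457 ((472.6534729003906, -112.2252197265625), (119.3830795288086, 80.37725830078125), 0.44523441791534424) [[412.70001220703125, -72.5], [413.29998779296875, -152.89999389648438], [532.7000122070312, -151.89999389648438], [532.0, -71.5999984741211]]
[[ 0.5848 -0.0623  0.1266]
 [ 0.588  -0.0655  0.1246]
 [ 0.5851 -0.0596  0.1239]
 [ 0.5882 -0.0597  0.123 ]
 [ 0.5852 -0.0656  0.1229]
 [ 0.5943 -0.0627  0.1221]] [ 0.57652766 -0.06250548  0.1012432 ]
17.9583
```

View pics/t4.png

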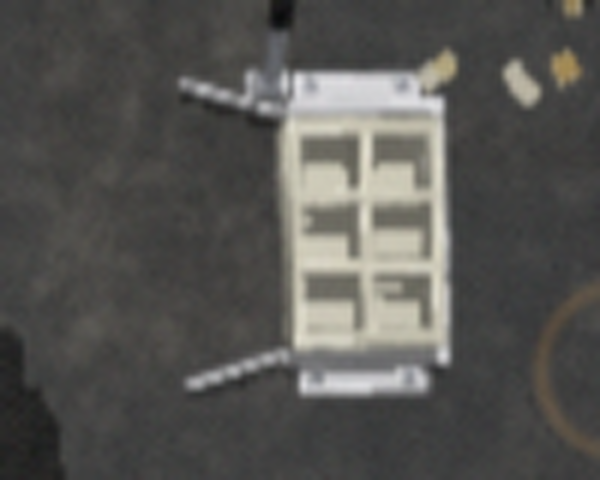

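The rack is home: its front face reads y ≈ -0.072 and it is flush with the stop at crop (440,230). The bar tip is at about (0.59, -0.0625, 0.122). Next is pushing the bar over, after checking clearance behind it.

Run:
```python
from h import *
f=dict(np.load("top0.npz")); W=cloud(f)
m=(W[...,0]>.61)&(W[...,0]<.9)&(abs(W[...,1]+.06)<.12)&(W[...,2]>.08); print("obst",W[m][:,0].min(),W[m][:,2].max())
m2=m&(W[...,2]>.16); print(W[m2][:,0].min() if m2.any() else None)
q=ori(.023)
arm.move_ptp([.628,-.0615,.2],q); arm.movel([.628,-.0615,.11],q,feed=.12)
h=arm.movel([.552,-.063,.11],q,feed=.06,stop_force=12); t=sense(); print(h,t["tcp_pos"].round(4),t["ft_force"].round(2))
arm.hold(.5); arm.movel([.59,-.062,.14],q,feed=.15); arm.movel([.59,-.05,.2],q,feed=.2); arm.move_ptp([.45,.2,.22],q); arm.hold(.3)
f=grab_frame("top"); save("t5",cv2.resize(f["img"][175:255,250:350],None,fx=6,fy=6,interpolation=cv2.INTER_CUBIC))
W=cloud(f); m=(abs(W[...,1]+.064)<.006)&(W[...,0]>.43)&(W[...,0]<.6); p=W[m]
for x in np.arange(.43,.6,.01):
    k=abs(p[:,0]-x)<.005
    if k.any(): print(round(x,3),p[k,2].max().round(3),end="; ")
g=grab_frame("side"); save("s5",cv2.resize(g["img"][150:270,190:320],None,fx=5,fy=5,interpolation=cv2.INTER_CUBIC)); print(sense()["time_s"])
```

```text
obst 0.6976110701213167 0.6917253568955448
0.6976110701213167
False [ 0.5523 -0.063   0.1099] [ 1.2   0.87 -0.03]
0.43 0.004; 0.44 0.002; 0.45 0.002; 0.46 0.048; 0.47 0.045; 0.48 0.047; 0.49 0.045; 0.5 0.043; 0.51 0.045; 0.52 0.043; 0.53 0.043; 0.54 0.044; 0.55 0.047; 0.56 0.041; 0.57 0.003; 0.58 0.001; 0.59 0.008; 24.1583
```

View pics/s5.png

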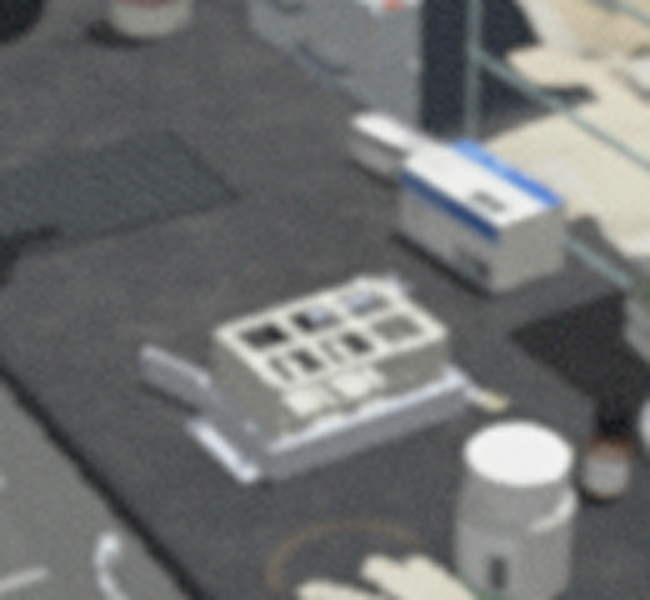

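View pics/t5.png

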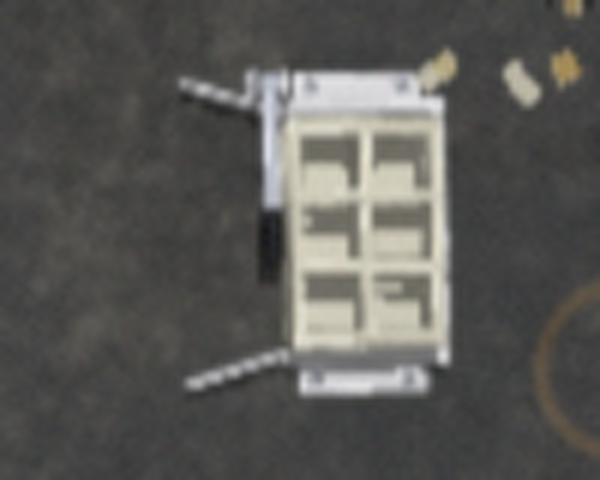

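In the top crop the bar lies level across the rack front, from (270,90) to (270,280), at about 43 mm along its whole length. The rack is home and the bystanders in view have not moved.

```bash
python3 -c "
from h import *
print(ticket.job_done())"
```

```text
the job is handed in; nothing more can be done
None
```

I tipped the rack onto its feet, pushed it fully home in the dock and dropped the retaining arm level across its front; the job was handed in at about 24 s, and no verdict was shown.

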